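# Cross-lay two spacer bars and hold the sprung clamp at its third stop

### The job

Lay the two loose metal bars crosswise on the two raised rails of the fixture as the next layer of the stack: one bar in each of the two pairs of facing notches, flat, with about equal overhang at both ends. Only when both bars lie there and are let go, turn the knob of the clamp anticlockwise (seen from above) by three clicks, from home to the third stop and not on to the fourth, so that its T-shaped arm stands over both bars. The clamp is sprung and swings back if released, so finish while still gripping the knob and holding it at the third stop; leave the battery, screwdriver and jar where they are.

Things in the scene. Friction and masses are not known exactly. Their poses are not given: they have to be found in the camera images.
- fixture: Fixed bonding fixture: dark base plate 150 x 240 x 10 mm, from y = -165 to +75 mm. Origin: underside of the plate, under the middle of the rails; z up. Two aluminium rails (130 long, 16 wide, 12 high) run along its x axis at y = -40 and +40 mm, tops at z = 22 mm. Lugs 6 mm high on the rails form two notches 28 mm wide on each, centred at x = -40 and +40 mm.
- notch_near (a point): Where a bar's centre lies when laid in the pair of notches at x = -40 mm of the fixture, 28 mm above the table (rail tops at 22). Axes as the fixture: the laid bar runs along y.
- notch_far (a point): The same for the pair of notches at x = +40 mm.
- dial (a point): Fixed: middle of the dial's top face on the clamp's upright axis, at (0, -120, 36) mm in the fixture's frame; 68 mm across, with a black tick at home and at each of the five stops. Axes as the fixture.
- bar_a_mid (a point): Centre of one loose aluminium bar, 120 x 18 x 12 mm, 70 g give or take; x along its length, z up. The bars are alike: either goes in either pair of notches.
- bar_b_mid (a point): Centre of the other loose aluminium bar, 120 x 18 x 12 mm, as above.
- clamp (a joint): Clamp angle, rad: 0 at home, growing anticlockwise seen from above, to 2.2. Click stops every 0.419 rad (24 degrees): first 0.419, second 0.838, third 1.257, fourth 1.676. A spring pulls it home with 0.08 N m at home, 0.11 at the third stop; the stops make this rise and fall by about 0.06 N m (at most 0.18 in all). Let go, it swings home.
- clamp_end (a point): Underside of the end of the clamp's flat steel arm, 120 mm from the axis, 40 mm above the table; x points outward along the arm. The arm is 16 mm wide, its end crossbar 110 mm long, 16 wide. At home it points 18 degrees anticlockwise from the fixture's +x; at the third stop along its +y, over the middle of the bars.
- knob: Black bar-shaped knob on the clamp, 44 long, 14 thick, 40 high; turns with the clamp. Origin on the axis at the knob's underside, 46 mm above the table; x along its length, the same way as the arm. Under it a hub of 40 mm diameter and the arm, tops at 46 mm.
- knob_grip (a point): Place to grip the knob: on the clamp's axis, 72 mm above the table; the knob's top is at 86 mm. Axes as knob: grip across y (14 mm).
- bar_a: The same bar as bar_a_mid; origin at the centre of its underside.
- bar_b: The same bar as bar_b_mid; origin at the centre of its underside.
- battery: Bystander: AA cell standing up, 15 mm across, 46 mm high. Origin: centre of its underside.
- screwdriver: Bystander: screwdriver lying down, 152 x 19 x 19 mm. Origin: centre of its underside.
- jar: Bystander: jar 58 mm across, 50 mm high. Origin: centre of its underside.

How it is judged:
By the outcome, as a careful person would: the job done as asked, in the order asked, and still so for the second after the job is handed in, while the arm keeps its last pose, push and grip.
It also fails if it takes over 67 s, if anything falls off the work surface, if the arm or the gripper's body presses on something with over 40 N, if the wrist force passes 120 N, or if a joint passes its speed limit or range.

### The arm

A 6-joint arm with a two-finger parallel gripper is mounted at the origin on a cart in front of the work surface, level with it; the furniture and walls round the work are solid. World frame = base frame: x ahead of the robot, y to its left, z up, the work surface at z = 0. Lengths are in mm, angles in degrees, forces in N, time in s.
With the tool pointing down it reaches from about 300 to 850 mm from the base axis. Payload 4.2 kg.
Tool frame: the origin (TCP) lies midway between the tips of the shut fingers; the grasp point (between the pads) lies env.hold_point_z behind it (env.hold_point_z is the distance from the TCP to the grasp point, in mm); z points along the fingers, y is the line along which they close (so a half turn about z gives the same grasp; the last joint's range is limited). The gripper opens to 91 mm and grips with 3 to 60 N. Pads are 32 mm wide; open, the fingers measure 118 mm over their backs; the gripper's body (76 mm by 178 mm) begins 60 mm behind the grasp point.
Start: joints at [62.166, 18.312, 89.639, -0, 72.044, -1.146], TCP at [258.259, 513.756, 213.976] pointing down, gripper open.
Joint ranges: [-177.97, 177.97], [-48.28, 115.42], [12.27, 149.76], [-77.06, 257.06], [2.81, 150.46], [-146.56, 146.56]. Speed limits (degrees/s): [147.25, 147.25, 180, 180, 180, 180].

### API

Orientations are given as [roll, pitch, yaw] about the fixed x, y, z axes, in that order (R = Rz(yaw) Ry(pitch) Rx(roll)).
In Python, from workcell import env, viewer, spotter gives the robot as it stands.
- The arm moves only by the tool apply_moves, never from a script. Its arguments are lists of equal length, an entry for each row: "delta_pos": the shift along the world's x, y, z normalised to -1 to 1, where 1 is 120 mm, a list of three; "rot": the turn, a rotation vector about the world's x, y, z normalised to -1 to 1, where 1 is 1.5 rad, a list of three; "hand": the opening, from 0 (shut) to 1 (fully open). A call has 1 to 10 rows; each row is the pose to reach, as a shift and turn from the pose commanded when the call began; what a row does not reach only later rows make up. A row lasts 1/12 s, in which the tool goes at most 41.7 mm and 7.16 degrees, less where a joint would pass 70% of its speed; a pose out of reach is approached as far as the arm can. A call with a number of a shift or a turn outside -1 to 1 is refused whole. A call with a gripper value outside its range is refused whole. The fingers move at their own pace and stop on an object; "newtons" is the grip in N (left out, the last holds). Time passes only in rows, so rows that repeat a pose let the fingers close. It gives the time, the measured TCP pose, the force, the opening and the grip force at its end, in the units of the state.
- env.state(): the state, without advancing time (a new reading comes with each control period).
- viewer.grab_frame(name): name is "scene" or "top" or "wrist"; returns a dict with "pixels" (420x560x3 uint8, red, green, blue), "camera_matrix" (3x3 intrinsics, pixels), "k1" (the pictures are not rectified: a ray, as slopes to the right and down, at radius r is drawn at 1 + k1 r^2 times it, then the intrinsics apply), "R" (3x3) and "t" (3): a world point X has camera coordinates R X + t; the wrist camera has in their place "mount" (4x4, takes a point from camera to tool coordinates, whose origin is the TCP and whose axes are the flange's). Camera axes: x right, y down, z forward; pixel columns grow to the right and rows downward; lengths in mm; the calibration is good to about 2 mm. A picture is of the moment at which its call begins: read the wrist's pose just before it. There is no depth.
- env.job_done(): hands the job in; it is judged then, once.
Trained networks look in a picture, given as the dict that the camera call returned (one of the last four; its "shot" number tells which), for a name from the list of things; names that differ only in an ending like _2 or _b are one class to them, and where a whole thing is asked for, a point or a joint stands for the part that bears it (a point fixed in the world has none). Each returns a list of dicts, best first, with "score" (0 to 1); they miss things now and then, are a little off and sometimes report something else, mostly with a low value. They report only what shows in the picture. A call takes as long as a camera call.
- spotter.trace(picture, query): "mask" (420x560 bool, what is visible of it) and "box" ([centre column, centre row, width, height] in pixels, round what is visible of it).
- spotter.landmark_of(picture, query): "position" ([column, row] in pixels: a listed point, or the origin of a listed thing).
The state is a dict: "time_s": time; "qpos": joint angles; "qvel": joint speeds; "effort": joint torques, N m; "ee_pos": TCP position; "ee_rot": TCP orientation; "force": force on the tool from outside, world axes, zero at the start; "torque": the same for the moment, N m; "gripper_width": finger opening in mm; "gripper_force": force on a finger pad.
Only numpy, scipy, OpenCV 4.12 (cv2) and the standard library are available. Lean on these libraries where they do the work, as an engineer would, in place of code of your own. Each camera call takes 0.05 s, during which the arm holds its last target. There are 200 camera calls.

## Working session

There is one attempt and no reset: what is moved stays moved. The work goes in short steps, Python scripts to look and compute and a tool call to move; the robot and the scene stay as the last step left them, time stands still between calls to the robot, and variables do not carry over. Pictures are saved under pics/ and viewed, at most 10 in all, crops included, and the job is handed in when it is done.

Besides the shell and the picture viewer there is one more tool, called after "Call:" as name(argument=value, ...) on one line, values as JSON. apply_moves: Moves the arm, as the interface text tells. Its arguments: {"type":"object","properties":{"delta_pos":{"type":"array"},"rot":{"type":"array"},"hand":{"type":"array"},"newtons":{"type":"number"}},"required":["delta_pos","rot","hand"]}

```bash
mkdir -p pics; cat > h.py <<'E'
import numpy as np, cv2
from workcell import env, viewer, spotter
from scipy.spatial.transform import Rotation as Ro
def cam(f,ee=None):
    if 'mount' in f and f['mount'] is not None:
        p,r=ee; T=np.eye(4); T[:3,:3]=Ro.from_euler('xyz',r,degrees=True).as_matrix(); T[:3,3]=p
        M=T@np.array(f['mount']); R=M[:3,:3].T; return R,-R@M[:3,3]
    return np.array(f['R']),np.array(f['t'])
def ray(f,px,ee=None):
    K=np.array(f['camera_matrix']); d=(np.array(px,float)-K[:2,2])/[K[0,0],K[1,1]]
    u=d.copy()
    for _ in range(30): u=d/(1+f['k1']*(u@u))
    R,t=cam(f,ee); return -R.T@t, R.T@np.array([u[0],u[1],1])
def at_z(f,px,z,ee=None):
    c,d=ray(f,px,ee); return c+d*(z-c[2])/d[2]
def proj(f,X,ee=None):
    K=np.array(f['camera_matrix']);R,t=cam(f,ee); c=R@np.array(X)+t; u=c[:2]/c[2]; u=u*(1+f['k1']*(u@u)); return u*[K[0,0],K[1,1]]+K[:2,2]
def snap(n):
    s=env.state(); f=viewer.grab_frame(n); return f,(s['ee_pos'],s['ee_rot'])
E
python3 - <<'E'
from h import *
s=env.state(); print(s, env.hold_point_z)
Z=dict(fixture=0,notch_near=28,notch_far=28,dial=36,bar_a_mid=6,clamp_end=40,knob=46,knob_grip=72,bar_a=0,battery=0,jar=0,screwdriver=0)
for n in ['top','scene']:
    f,ee=snap(n); cv2.imwrite(f'pics/{n}1.png',f['pixels'][:,:,::-1])
    for q,z in Z.items():
        for r in spotter.landmark_of(f,q)[:3]: print(n,q,round(r['score'],2),np.round(r['position']),at_z(f,r['position'],z).round(1))
    for r in spotter.trace(f,'bar_a')[:3]:
        m=r['mask'].astype(np.uint8); ys,xs=np.nonzero(m); 
        P=np.array([at_z(f,(x,y),12)[:2] for x,y in zip(xs,ys)],np.float32); print('bar',round(r['score'],2),r['box'],cv2.minAreaRect(P))
E
```

```text
{'time_s': 0.0, 'qpos': array([ 6.21655668e+01,  1.83502529e+01,  8.97060108e+01, -8.68551510e-04,
        7.20434201e+01, -1.14506264e+00]), 'qvel': array([-0.09788942,  0.01950654,  0.05366684,  0.0018947 , -0.0216158 ,
       -0.08762221]), 'effort': array([-1.22518661e-03, -4.12462234e+01, -2.31977892e+01,  7.24491267e-02,
        4.58446483e-02, -1.56133683e-04]), 'ee_pos': array([258.02447468, 513.29409891, 213.13687326]), 'ee_rot': array([-1.79900320e+02, -1.16644637e-03,  1.53310897e+02]), 'force': array([-1.01147332,  0.40171202,  0.36794337]), 'torque': array([-0.00390501, -0.05717024, -0.01416289]), 'gripper_force': 0.0, 'gripper_width': 91.00996083921194} 18.8
top fixture 0.66 [262. 216.] [527.1  17.2   0. ]
top notch_near 0.68 [267. 228.] [492.3   4.6  28. ]
top notch_near 0.35 [349. 161.] [ 656.  -189.3   28. ]
top notch_far 0.93 [260. 196.] [568.2  22.   28. ]
top notch_far 0.59 [369. 253.] [ 436.9 -229.3   28. ]
top dial 0.56 [313. 200.] [ 557.2 -101.4   36. ]
top bar_a_mid 0.77 [368. 249.] [ 446.9 -232.     6. ]
top bar_a_mid 0.64 [268. 227.] [498.9   2.1   6. ]
top 
[... 1229 characters left out ...]
2.7  46. ]
scene knob_grip 0.52 [306. 208.] [ 558.  -102.8   72. ]
scene bar_a 0.93 [375. 254.] [ 578.1 -254.9    0. ]
scene bar_a 0.59 [335. 287.] [ 447.8 -232.7    0. ]
scene battery 0.7 [368. 229.] [ 654.3 -206.5    0. ]
scene jar 0.57 [156. 238.] [374.2 166.3   0. ]
scene jar 0.33 [307. 192.] [727.1  -5.8   0. ]
scene screwdriver 0.66 [247. 227.] [516.1  23.9   0. ]
scene screwdriver 0.55 [209. 193.] [584.8 202.5   0. ]
bar 0.85 [377.2, 252.9, 60.3, 21.8] ((568.21630859375, -260.1819152832031), (35.561336517333984, 122.02611541748047), 9.214059829711914)
bar 0.6 [336.5, 287.1, 58.3, 40.9] ((439.3581237792969, -233.785888671875), (126.36759185791016, 30.740270614624023), 79.8399658203125)
```

```bash
python3 - <<'E'
import cv2
a=cv2.imread('pics/top1.png')[110:330,130:430]; cv2.imwrite('pics/top1c.png',cv2.resize(a,None,fx=2.6,fy=2.6,interpolation=2))
E
```

```text
(no output)
```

View pics/top1c.png

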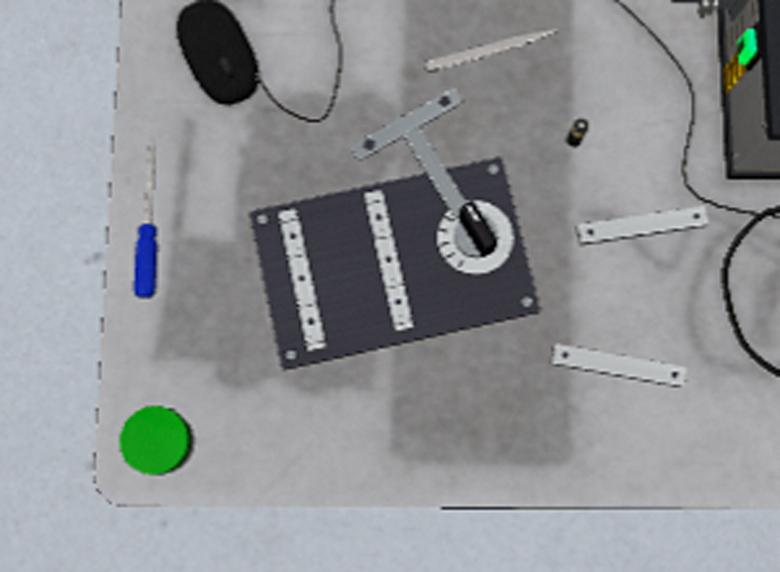

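The crop shows the dark fixture (rails at about (300,280) and (390,260)) with the T-clamp dial at (475,237). The loose bars are at (640,225) and (620,365), the jar at (155,440), the battery at (577,130) and the screwdriver at (147,230). The fixture yaw is about 13°. I'll move over the fixture for a closer look.

Call:
apply_moves(delta_pos=[[0.5,-1,0.12],[0.5,-1,0.12],[0.5,-1,0.12],[0.5,-1,0.12]], rot=[[0,0,-0.145],[0,0,-0.145],[0,0,-0.145],[0,0,-0.145]], hand=[1,1,1,1])

```text
time_s: 1.73
ee_pos: [319.8, 389.6, 229.2]
ee_rot: [-180.0, 0.1, 140.7]
force: [-0.9, -0.5, 0.1]
gripper_width: 91.6
gripper_force: 0.0
```

Call:
apply_moves(delta_pos=[[0.5,-1,0.12],[0.5,-1,0.12],[0.5,-1,0.12],[0.5,-1,0.12]], rot=[[0,0,-0.145],[0,0,-0.145],[0,0,-0.145],[0,0,-0.145]], hand=[1,1,1,1])

```text
time_s: 2.07
ee_pos: [380.1, 269.9, 243.6]
ee_rot: [179.9, 0.1, 128.2]
force: [0.5, 0.5, 0.0]
gripper_width: 91.0
gripper_force: 0.0
```

Call:
apply_moves(delta_pos=[[0.5,-1,0.12],[0.5,-1,0.12],[0.5,-1,0.12],[0.5,-1,0.12]], rot=[[0,0,-0.145],[0,0,-0.145],[0,0,-0.145],[0,0,-0.145]], hand=[1,1,1,1])

```text
time_s: 2.4
ee_pos: [440.6, 150.2, 257.9]
ee_rot: [179.9, 0.1, 115.7]
force: [-0.2, -0.3, 0.3]
gripper_width: 91.1
gripper_force: 0.0
```

Call:
apply_moves(delta_pos=[[0.5,-1,0.12],[0.5,-1,0.12],[0.5,-1,0.12],[0.5,-1,0.12],[0.5,-1,0.12],[0.5,-1,0.12]], rot=[[0,0,-0.145],[0,0,-0.145],[0,0,-0.145],[0,0,-0.145],[0,0,-0.145],[0,0,-0.145]], hand=[1,1,1,1,1,1])

```text
time_s: 2.9
ee_pos: [498.1, 34.5, 271.2]
ee_rot: [-180.0, -0.1, 103.4]
force: [-0.2, 0.7, 0.2]
gripper_width: 91.2
gripper_force: 0.0
```

```bash
cat >> h.py <<'E'
def look(f,ee,Z,bars=False,k=2):
    for q,z in Z.items():
        for r in spotter.landmark_of(f,q)[:k]: print(q,round(r['score'],2),np.round(r['position']),at_z(f,r['position'],z,ee).round(1))
    if bars:
      for r in spotter.trace(f,'bar_a')[:3]:
        ys,xs=np.nonzero(r['mask']); P=np.array([at_z(f,(x,y),12,ee)[:2] for x,y in zip(xs,ys)],np.float32); print('bar',round(r['score'],2),np.round(r['box']),cv2.minAreaRect(P))
E
python3 - <<'E'
from h import *
f,ee=snap('wrist'); print(ee,f['mount'],env.state()['time_s']); cv2.imwrite('pics/w1.png',f['pixels'][:,:,::-1])
look(f,ee,dict(fixture=0,notch_near=28,notch_far=28,dial=36,knob_grip=72,clamp_end=40),True)
E
```

```text
(array([498.06868515,  34.5088242 , 271.20229728]), array([-1.79961393e+02, -8.61378824e-02,  1.03425744e+02])) [[ 5.33951593e-04 -9.62826692e-01 -2.70119375e-01  7.59666405e+01]
 [ 9.99996991e-01  1.16090603e-03 -2.16127157e-03  4.96591732e-03]
 [ 2.39451317e-03 -2.70117408e-01  9.62824414e-01 -1.71560318e+02]
 [ 0.00000000e+00  0.00000000e+00  0.00000000e+00  1.00000000e+00]] 2.95
fixture 0.6 [301. 187.] [530.4  18.7   0. ]
notch_near 0.95 [273. 194.] [493.3   7.4  28. ]
notch_far 0.71 [330. 190.] [565.4  29.9  28. ]
dial 0.64 [300. 276.] [556.6 -97.2  36. ]
clamp_end 0.66 [300. 276.] [555.9 -95.8  40. ]
bar 0.78 [207. 332.  36.  48.] ((444.8721618652344, -234.618408203125), (96.31475067138672, 19.804044723510742), 80.83088684082031)
bar 0.5 [288. 329.  13.  14.] ((565.2274780273438, -204.3895263671875), (20.073766708374023, 26.923654556274414), 21.096309661865234)
bar 0.25 [317. 204. 145. 147.] ((556.8814697265625, -4.723640441894531), (192.19424438476562, 205.7578582763672), 13.560713768005371)
```

View pics/w1.png

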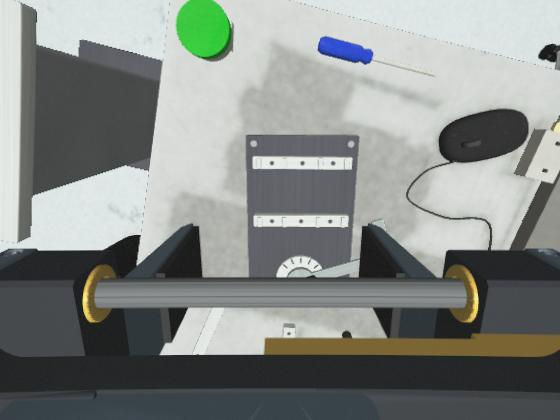

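The wrist view shows the fixture plate at columns 247–358, with the rails at rows 162 and 221. The dial is at about (300,270), partly hidden by the gripper. I'll refine the fixture pose from the rails.

```bash
python3 - <<'E'
from h import *
from scipy.optimize import least_squares
def rails(f,ee):
    g=cv2.cvtColor(f['pixels'],cv2.COLOR_RGB2GRAY); out=[]
    n,lab,st,_=cv2.connectedComponentsWithStats((g>120).astype(np.uint8))
    th=np.radians(13)
    for i in range(1,n):
        if not 60<st[i,4]<4000: continue
        ys,xs=np.nonzero(lab==i)
        P=np.array([at_z(f,(x,y),28,ee)[:2] for x,y in zip(xs,ys)],np.float32)
        (c,(w,h),a)=cv2.minAreaRect(P)
        if 115<max(w,h)<145 and min(w,h)<35 and abs(c[0]-530)<90 and abs(c[1]-17)<90: print(np.round(c,1),round(w,1),round(h,1),round(a,1))
for n in ['wrist','top','scene']:
    f,ee=snap(n); print(n); rails(f,ee)
    if n!='wrist': look(f,ee,dict(fixture=0,notch_near=28,notch_far=28,dial=36,knob_grip=72),True,1)
E
```

```text
wrist
[520.8  56. ] 129.2 16.8 13.6
[538.7 -20.2] 129.2 20.0 13.6
top
fixture 0.23 [314. 200.] [ 565.5 -107.4    0. ]
notch_near 0.95 [264. 231.] [484.8  10.6  28. ]
notch_far 0.6 [313. 197.] [ 567.9 -101.6   28. ]
dial 0.65 [311. 202.] [552.4 -97.   36. ]
knob_grip 0.61 [316. 197.] [ 557.2 -105.7   72. ]
bar 0.9 [368. 252.  55.  14.] ((444.109375, -228.72891235351562), (119.4601821899414, 18.914730072021484), 80.28401184082031)
bar 0.55 [377. 198.  52.  12.] ((573.6834716796875, -254.11541748046875), (23.038772583007812, 120.35670471191406), 7.1995744705200195)
scene
fixture 0.78 [252. 225.] [527.6  20.8   0. ]
notch_near 0.74 [248. 228.] [483.   -4.3  28. ]
notch_far 0.95 [262. 206.] [571.5  22.2  28. ]
dial 0.78 [304. 219.] [565.9 -94.2  36. ]
knob_grip 0.65 [307. 208.] [ 558.1 -104.5   72. ]
bar 0.97 [378. 255.  62.  21.] ((570.392578125, -260.8619384765625), (34.24554443359375, 120.08706665039062), 7.835047245025635)
bar 0.72 [336. 287.  58.  39.] ((440.1448974609375, -232.71636962890625), (128.50306701660156, 32.06562042236328), 79.77699279785156)
```

Call:
apply_moves(delta_pos=[[0.21,-0.8,-0.42],[0.21,-0.8,-0.42],[0.21,-0.8,-0.42]], rot=[[0,0,-0.02],[0,0,-0.02],[0,0,-0.02]], hand=[0.6,0.6,0.6])

```text
time_s: 4.3
ee_pos: [523.5, -64.2, 219.9]
ee_rot: [-180.0, 0.1, 101.8]
force: [-0.0, -0.7, 0.1]
gripper_width: 74.2
gripper_force: 0.0
```

Call:
apply_moves(delta_pos=[[0.21,-0.8,-0.42],[0.21,-0.8,-0.42],[0.21,-0.8,-0.42]], rot=[[0,0,-0.02],[0,0,-0.02],[0,0,-0.02]], hand=[0.6,0.6,0.6])

```text
time_s: 4.55
ee_pos: [548.6, -161.0, 169.0]
ee_rot: [-179.9, 0.0, 100.0]
force: [0.5, -0.1, 1.3]
gripper_width: 55.6
gripper_force: 0.0
```

Call:
apply_moves(delta_pos=[[0.21,-0.8,-0.42],[0.21,-0.8,-0.42],[0.21,-0.8,-0.42],[0.21,-0.8,-0.42],[0.21,-0.8,-0.42]], rot=[[0,0,-0.02],[0,0,-0.02],[0,0,-0.02],[0,0,-0.02],[0,0,-0.02]], hand=[0.6,0.6,0.6,0.6,0.6])

```text
time_s: 4.97
ee_pos: [573.4, -255.1, 119.0]
ee_rot: [-179.9, -0.1, 98.2]
force: [-0.4, -0.4, 0.2]
gripper_width: 54.6
gripper_force: 0.0
```

```bash
python3 - <<'E'
from h import *
f,ee=snap('wrist'); print(ee,env.state()['time_s'],proj(f,ee[0],ee)); cv2.imwrite('pics/w2.png',f['pixels'][:,:,::-1])
look(f,ee,dict(bar_a_mid=6,bar_a=0),True)
E
```

```text
(array([ 573.36097567, -255.08616295,  118.96226213]), array([-1.79889966e+02, -1.01712953e-01,  9.81761289e+01])) 5.0167 [280.67464061 250.60735267]
bar_a_mid 0.8 [142. 154.] [ 446.2 -231.5    6. ]
bar_a 0.94 [282. 202.] [ 575.1 -257.7    0. ]
bar_a 0.88 [140. 154.] [ 442.8 -232.7    0. ]
bar 0.94 [143. 152.  56. 140.] ((448.35015869140625, -231.76023864746094), (122.0583267211914, 23.18990135192871), 80.32723236083984)
bar 0.68 [286. 201.  22. 130.] ((577.0592041015625, -257.43011474609375), (18.586183547973633, 120.2574462890625), 9.014777183532715)
```

View pics/w2.png

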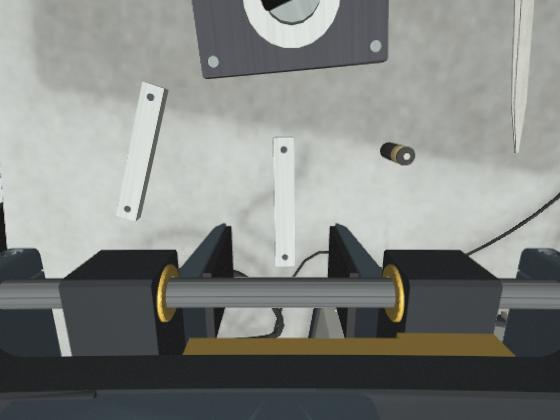

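The bar under the gripper spans columns 273–295 and rows 138–266, with holes at (284,149) and (285,257). Bar B is at (143,152), with the battery at (398,153) and the dial at top centre.

```bash
python3 - <<'E'
from h import *
f,ee=snap('wrist')
g=cv2.cvtColor(f['pixels'],cv2.COLOR_RGB2GRAY)
for nm,a,b in [('A',(284,149),(285,257)),('B',(150.5,97),(127,209))]:
    # refine hole centroids
    q=[]
    for x,y in (a,b):
        x0,y0=int(x)-6,int(y)-6; w=255.-g[y0:y0+13,x0:x0+13]; 
        m=(w>w.max()*0.6)*w; 
        yy,xx=np.mgrid[0:13,0:13]; c=((xx-6)**2+(yy-6)**2<30)*m; q.append((x0+(xx*c).sum()/c.sum(),y0+(yy*c).sum()/c.sum()))
    P=[at_z(f,p,12,ee) for p in q]; d=P[0]-P[1]
    print(nm,np.round(q,1),((P[0]+P[1])/2).round(1),np.hypot(*d[:2]).round(1),np.degrees(np.arctan2(d[1],d[0])).round(1))
E
```

```text
A [[281.9 150.6]
 [282.8 257. ]] [ 576.4 -257.8   12. ] 100.3 99.0
B [[149.8  98.3]
 [126.5 209.2]] [ 445.8 -231.7   12. ] 100.6 80.1
```

Call:
apply_moves(delta_pos=[[0.018,-0.029,-0.4],[0.018,-0.029,-0.75],[0.018,-0.029,-0.93],[0.018,-0.029,-0.97],[0.018,-0.029,-0.97],[0.018,-0.029,-0.97],[0.018,-0.029,-0.97],[0.018,-0.029,-0.97],[0.018,-0.029,-0.97],[0.018,-0.029,-0.97]], rot=[[0,0,0.007],[0,0,0.007],[0,0,0.007],[0,0,0.007],[0,0,0.007],[0,0,0.007],[0,0,0.007],[0,0,0.007],[0,0,0.007],[0,0,0.007]], hand=[0.6,0.6,0.6,0.6,0.6,0,0,0,0,0], newtons=30)

```text
time_s: 6.05
ee_pos: [576.5, -257.9, 5.0]
ee_rot: [179.9, 0.1, 98.9]
force: [-0.2, -0.2, -0.4]
gripper_width: 24.2
gripper_force: 0.0
```

Call:
apply_moves(delta_pos=[[0,0,0],[0,0,0],[0,0,0.1],[0,0,0.4],[0,0,0.75],[0,0,0.75]], rot=[[0,0,0],[0,0,0],[0,0,0],[0,0,0],[0,0,0],[0,0,0]], hand=[0,0,0,0,0,0])

```text
time_s: 6.55
ee_pos: [580.6, -259.9, 102.7]
ee_rot: [179.3, 0.5, 98.9]
force: [1.6, -1.1, 1.0]
gripper_width: 17.4
gripper_force: 30.0
```

Call:
apply_moves(delta_pos=[[0,0.1,0.4],[-0.02,0.35,0.45],[-0.02,0.65,0.45],[-0.02,0.65,0.45]], rot=[[0,0,0.02],[0,0,0.02],[0,0,0.02],[0,0,0.02]], hand=[0,0,0,0])

```text
time_s: 6.88
ee_pos: [573.7, -174.8, 150.2]
ee_rot: [179.8, -0.1, 100.8]
force: [-1.1, -0.6, -1.2]
gripper_width: 17.9
gripper_force: 30.0
```

Call:
apply_moves(delta_pos=[[-0.02,0.3,0],[-0.02,0.6,0],[-0.02,0.9,0],[-0.02,0.9,0]], rot=[[0,0,0.02],[0,0,0.02],[0,0,0.02],[0,0,0.02]], hand=[0,0,0,0])

```text
time_s: 7.22
ee_pos: [570.6, -66.4, 148.2]
ee_rot: [-180.0, -0.2, 102.6]
force: [-0.1, 0.5, -1.1]
gripper_width: 17.7
gripper_force: 30.0
```

Call:
apply_moves(delta_pos=[[-0.02,0.3,0],[-0.02,0.6,-0.1],[-0.02,0.817,-0.4],[-0.02,0.817,-0.4],[-0.02,0.817,-0.4],[-0.02,0.817,-0.4]], rot=[[0,0,0.012],[0,0,0.012],[0,0,0.012],[0,0,0.012],[0,0,0.012],[0,0,0.012]], hand=[0,0,0,0,0,0])

```text
time_s: 7.72
ee_pos: [569.3, 25.7, 100.4]
ee_rot: [180.0, 0.0, 103.4]
force: [-0.3, -0.5, 0.3]
gripper_width: 17.6
gripper_force: 30.0
```

```bash
python3 - <<'E'
from h import *
f,ee=snap('wrist'); s=env.state(); print(ee,s['time_s'],s['gripper_width'],proj(f,ee[0],ee)); cv2.imwrite('pics/w3.png',cv2.resize(f['pixels'][:,:,::-1],(784,588)))
look(f,ee,dict(notch_near=28,notch_far=28),False)
E
```

```text
(array([569.28703307,  25.68626677, 100.36293254]), array([1.79973404e+02, 4.32328501e-02, 1.03403200e+02])) 7.7667 17.86522117050301 [280.735409   250.67402718]
notch_near 0.8 [180. 212.] [491.5   7.7  28. ]
```

View pics/w3.png

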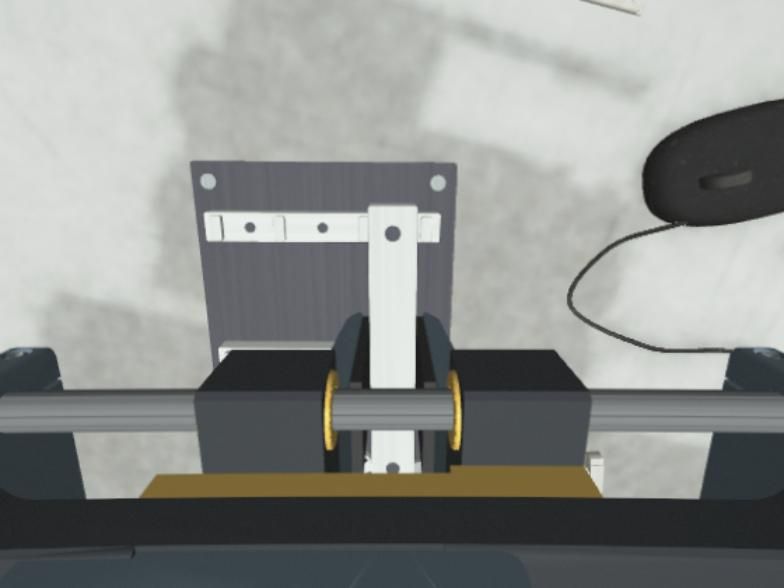

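The bar is held straight over the far notch (scaled picture: bar at columns 368–417). The +y rail runs from column 205 to 440, and the plate corners are at (191,162) and (457,164). I'll fit the fixture pose to these.

```bash
python3 - <<'E'
from h import *
from scipy.optimize import least_squares
f,ee=snap('wrist'); s=1.4
# fixture pts -> full-res pixel
pts=[((-75,75,10),(191,161)),((75,75,10),(457,163)),((-65,48,28),(206,212)),((65,48,28),(441,214)),((65,32,28),(440,242)),((-65,32,28),(205.5,241))]
O=lambda p,X:np.array([p[0]+np.cos(p[2])*X[0]-np.sin(p[2])*X[1],p[1]+np.sin(p[2])*X[0]+np.cos(p[2])*X[1],X[2]])
fun=lambda p:np.concatenate([proj(f,O(p,X),ee)-np.array(px)/s for X,px in pts])
r=least_squares(fun,[530,17,np.radians(13.4)],x_scale=[1,1,.01]); p=r.x
print(p[:2],np.degrees(p[2]),r.fun.round(1)); print([O(p,X).round(1) for X in [(-40,0,28),(40,0,28),(0,-120,72)]])
for X in [(26,48,28),(54,48,28),(-26,48,28),(-54,48,28)]: print(X,proj(f,O(p,X),ee)*s)
# held bar far end at approx z
for z in (100,106,110):
  print(z,at_z(f,(392.5/s,205/s),z,ee), at_z(f,(392.5/s,233/s),z,ee), at_z(f,(392.5/s,467/s),z,ee))
E
```

```text
[532.87377111  16.10743182] 13.091572871938128 [-0.2 -0.7  1.5 -0.9 -3.4  0.5  1.5 -0.   1.4  0.9 -0.7  0.8]
[array([493.9,   7. ,  28. ]), array([571.8,  25.2,  28. ]), array([ 560.1, -100.8,   72. ])]
(26, 48, 28) [370.79243863 213.71403752]
(54, 48, 28) [422.66281698 213.92133191]
(-26, 48, 28) [274.21722495 213.19328836]
(-54, 48, 28) [221.88178898 212.83887107]
100 [555.97721112  82.75829765 100.        ] [558.43665087  72.38448316 100.        ] [582.73108662 -30.0939082  100.        ]
106 [555.83735024  83.32394301 106.        ] [558.2113764  73.3103995 106.       ] [581.66209354 -25.60903185 106.        ]
110 [555.74410966  83.70103991 110.        ] [558.06119343  73.92767706 110.        ] [580.94943149 -22.61911428 110.        ]
```

```bash
python3 - <<'E'
from h import *
f,ee=snap('wrist'); g=cv2.cvtColor(f['pixels'],cv2.COLOR_RGB2GRAY)
for row in (120,126,140,162): print(row,'\n',g[row,128:162].tolist(),'\n',g[row,225:335].tolist())
cv2.imwrite('pics/w4.png',cv2.resize(f['pixels'][105:185,125:335,::-1],None,fx=3.8,fy=3.8,interpolation=cv2.INTER_CUBIC))
E
```

```text
120 
 [187, 186, 185, 185, 185, 184, 184, 154, 98, 100, 99, 99, 98, 96, 96, 99, 98, 98, 98, 100, 101, 100, 99, 97, 96, 98, 97, 98, 100, 101, 102, 104, 103, 103] 
 [103, 105, 105, 103, 101, 100, 102, 102, 101, 103, 102, 104, 103, 103, 103, 103, 103, 103, 100, 101, 103, 103, 102, 101, 99, 101, 101, 102, 102, 103, 103, 104, 104, 101, 103, 102, 102, 101, 98, 98, 99, 101, 100, 104, 104, 104, 101, 101, 101, 102, 103, 103, 101, 104, 101, 102, 103, 103, 102, 101, 103, 103, 101, 102, 100, 100, 102, 104, 105, 103, 102, 102, 102, 102, 100, 100, 102, 101, 101, 101, 99, 96, 98, 100, 101, 103, 100, 101, 100, 102, 103, 102, 102, 102, 103, 101, 101, 99, 98, 97, 132, 186, 186, 185, 185, 184, 185, 184, 183, 183]
126 
 [183, 183, 184, 185, 185, 183, 184, 169, 128, 99, 101, 99, 97, 98, 124, 175, 195, 189, 191, 193, 194, 194, 192, 188, 175, 109, 96, 97, 98, 98, 101, 102, 103, 102] 
 [103, 105, 106, 104, 101, 99, 100, 101, 102, 102, 102, 103, 104, 102, 103, 103, 105, 102, 101, 103, 103, 105, 104, 101, 100, 100, 102, 102, 104, 102, 102, 103, 105, 105, 102, 102, 102, 102, 101, 100, 101, 101, 101, 103, 104, 
[... 1041 characters left out ...]
177, 177, 177, 178, 178, 178, 180, 180, 176, 143, 98, 99, 100, 99, 109, 200, 235, 234, 233, 230, 231, 231, 232, 233, 233, 236, 160, 115, 204, 232, 234] 
 [216, 149, 100, 102, 102, 101, 101, 101, 172, 226, 232, 233, 232, 232, 232, 232, 232, 233, 232, 232, 232, 233, 232, 232, 232, 232, 232, 233, 232, 224, 217, 230, 231, 232, 232, 233, 234, 214, 190, 230, 229, 229, 227, 227, 228, 228, 230, 232, 234, 232, 227, 200, 135, 100, 101, 101, 101, 101, 128, 187, 223, 229, 230, 230, 231, 232, 232, 233, 232, 232, 231, 231, 219, 211, 221, 211, 230, 231, 232, 233, 233, 236, 237, 232, 232, 231, 231, 225, 181, 102, 100, 101, 100, 99, 97, 98, 98, 102, 122, 159, 180, 179, 178, 178, 178, 178, 180, 180, 180, 181]
```

View pics/w4.png

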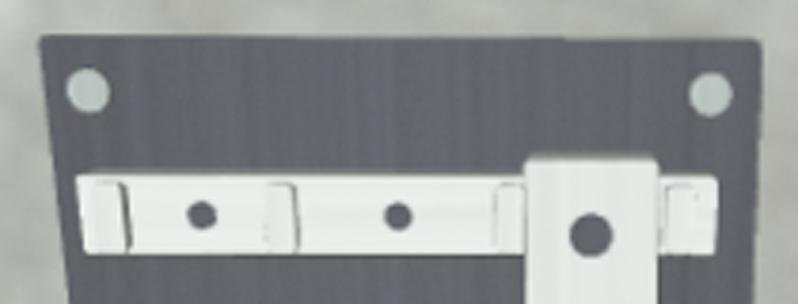

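```bash
python3 - <<'E'
from h import *
from scipy.optimize import least_squares
f,ee=snap('wrist')
pts=[((0,40,22),(229.7,161.6)),((-40,40,22),(178.2,161.6)),((-65,65,10),(148.2,129)),((65,65,10),(312.1,129.7)),((-75,75,10),(135.2,114.5)),((75,75,10),(325.3,115.5)),((65,40,28),(313.5,162)),((-65,40,28),(145.7,162))]
O=lambda p,X:np.array([p[0]+np.cos(p[2])*X[0]-np.sin(p[2])*X[1],p[1]+np.sin(p[2])*X[0]+np.cos(p[2])*X[1],X[2]])
fun=lambda p:np.concatenate([proj(f,O(p,X),ee)-np.array(px) for X,px in pts])
r=least_squares(fun,[530,17,np.radians(13.4)],x_scale=[1,1,.01]); p=r.x
print(p[:2],np.degrees(p[2]),r.fun.round(1)); print([O(p,X).round(1) for X in [(-40,0,28),(40,0,28),(0,-120,72)]])
# held bar: hole far (0,50,top) pixel
h=(125+591/3.8,105+235/3.8); print(h,[at_z(f,h,z,ee).round(1) for z in (104,108,112)])
print(ee)
E
```

```text
[531.31615842  16.01430382] 13.293725322188441 [ 0.4  0.4  0.4  0.3  0.4 -1.   0.9 -1.3 -1.   0.2  0.8 -0.2  0.8  1.2
 -2.7  0.9]
[array([492.4,   6.8,  28. ]), array([570.2,  25.2,  28. ]), array([ 558.9, -100.8,   72. ])]
(280.5263157894737, 166.8421052631579) [array([558.1,  73.1, 104. ]), array([558. ,  73.7, 108. ]), array([557.8,  74.3, 112. ])]
(array([569.56196375,  25.28290728, 101.0280553 ]), array([1.79879977e+02, 3.33686186e-02, 1.03297469e+02]))
```

Call:
apply_moves(delta_pos=[[0.006,0,-0.25],[0.006,0,-0.45],[0.006,0,-0.55],[0.006,0,-0.58],[0.006,0,-0.6],[0.006,0,-0.613],[0.006,0,-0.613],[0.006,0,-0.613]], rot=[[0,0,0],[0,0,0],[0,0,0],[0,0,0],[0,0,0],[0,0,0],[0,0,0],[0,0,0]], hand=[0,0,0,0,0,0,0,0])

```text
time_s: 8.68
ee_pos: [570.3, 26.3, 27.4]
ee_rot: [179.9, 0.0, 103.4]
force: [-0.3, -0.0, -0.3]
gripper_width: 17.8
gripper_force: 30.0
```

Call:
apply_moves(delta_pos=[[0,0,0],[0,0,0],[0,0,0],[0,0,0],[0,0,0.3],[0,0,0.65],[0,0,1],[0,0,1]], rot=[[0,0,0],[0,0,0],[0,0,0],[0,0,0],[0,0,0],[0,0,0],[0,0,0],[0,0,0]], hand=[0.45,0.45,0.45,0.45,0.45,0.45,0.45,0.45])

```text
time_s: 9.35
ee_pos: [574.7, 26.5, 154.9]
ee_rot: [179.1, 0.2, 103.4]
force: [1.0, -0.5, 0.5]
gripper_width: 41.0
gripper_force: 0.0
```

Call:
apply_moves(delta_pos=[[-0.1,-0.3,0],[-0.25,-0.6,0],[-0.342,-0.716,0]], rot=[[0,0,-0.08],[0,0,-0.08],[0,0,-0.08]], hand=[0.5,0.5,0.5])

```text
time_s: 9.6
ee_pos: [527.1, -62.4, 146.6]
ee_rot: [-180.0, 0.1, 96.5]
force: [-0.5, -2.0, -0.1]
gripper_width: 45.8
gripper_force: 0.0
```

Call:
apply_moves(delta_pos=[[-0.1,-0.3,0],[-0.25,-0.6,-0.1],[-0.342,-0.716,-0.15]], rot=[[0,0,-0.08],[0,0,-0.08],[0,0,-0.08]], hand=[0.5,0.5,0.5])

```text
time_s: 9.85
ee_pos: [485.9, -148.6, 128.0]
ee_rot: [-180.0, 0.1, 89.5]
force: [0.2, -0.6, 0.3]
gripper_width: 45.8
gripper_force: 0.0
```

Call:
apply_moves(delta_pos=[[-0.1,-0.3,0],[-0.25,-0.6,-0.1],[-0.342,-0.716,-0.35],[-0.342,-0.716,-0.35],[-0.342,-0.716,-0.35],[-0.342,-0.716,-0.35]], rot=[[0,0,-0.08],[0,0,-0.111],[0,0,-0.111],[0,0,-0.111],[0,0,-0.111],[0,0,-0.111]], hand=[0.5,0.5,0.5,0.5,0.5,0.5])

```text
time_s: 10.35
ee_pos: [447.2, -231.3, 87.0]
ee_rot: [179.9, -0.0, 80.1]
force: [-0.1, 0.0, -0.5]
gripper_width: 45.3
gripper_force: 0.0
```

```bash
python3 - <<'E'
from h import *
f,ee=snap('wrist'); print(ee,env.state()['time_s'])
look(f,ee,dict(bar_a_mid=6,bar_a=0),True)
cv2.imwrite('pics/w5.png',f['pixels'][:,:,::-1])
f,ee=snap('top'); look(f,ee,{},True)
E
```

```text
(array([ 447.24694206, -231.34144215,   86.97224236]), array([ 1.79917505e+02, -4.81469450e-04,  8.00815074e+01])) 10.4
bar_a_mid 0.58 [280. 212.] [ 446.5 -233.2    6. ]
bar_a 0.73 [276. 207.] [ 443.9 -230.2    0. ]
bar 0.79 [278. 207.  26. 140.] ((446.9677734375, -229.72816467285156), (116.43795776367188, 17.972536087036133), 80.13159942626953)
bar 0.91 [258. 198.  54.  15.] ((572.5563354492188, 28.564952850341797), (23.793319702148438, 121.93159484863281), 14.309242248535156)
```

View pics/w5.png

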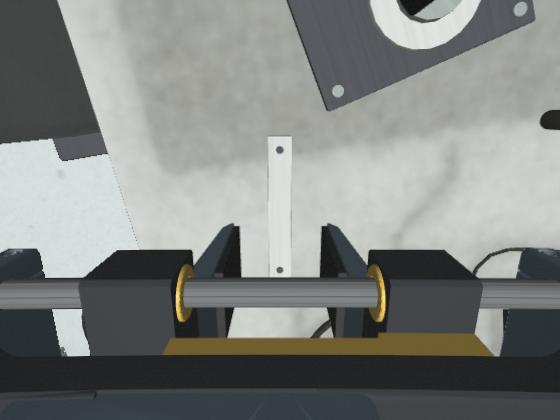

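The bar lies centred and aligned between the fingers, with its holes at (280,150) and (280,270). Grasping it now.

Call:
apply_moves(delta_pos=[[0,0,-0.3],[0,0,-0.55],[0,0,-0.66],[0,0,-0.687],[0,0,-0.687],[0,0,-0.687],[0,0,-0.687],[0,0,-0.687],[0,0,-0.687],[0,0,-0.687]], rot=[[0,0,0],[0,0,0],[0,0,0],[0,0,0],[0,0,0],[0,0,0],[0,0,0],[0,0,0],[0,0,0],[0,0,0]], hand=[0.5,0.5,0.5,0.5,0.5,0,0,0,0,0], newtons=30)

```text
time_s: 11.48
ee_pos: [446.9, -231.7, 4.8]
ee_rot: [179.9, 0.0, 80.1]
force: [-0.7, 0.9, 3.6]
gripper_width: 17.5
gripper_force: 30.0
```

Call:
apply_moves(delta_pos=[[0,0,0],[0,0,0],[0,0,0.1],[0,0,0.4],[0,0,0.75],[0,0,1],[0,0,1]], rot=[[0,0,0],[0,0,0],[0,0,0],[0,0,0.05],[0,0,0.1],[0,0,0.15],[0,0,0.15]], hand=[0,0,0,0,0,0,0])

```text
time_s: 12.07
ee_pos: [450.0, -233.4, 130.0]
ee_rot: [179.4, 0.4, 93.1]
force: [1.3, -0.2, -2.0]
gripper_width: 17.6
gripper_force: 30.0
```

Call:
apply_moves(delta_pos=[[0.05,0.3,0],[0.1,0.6,0],[0.188,0.9,0],[0.188,0.995,0]], rot=[[0,0,0.06],[0,0,0.06],[0,0,0.06],[0,0,0.06]], hand=[0,0,0,0])

```text
time_s: 12.4
ee_pos: [469.3, -108.5, 123.3]
ee_rot: [180.0, -0.1, 98.2]
force: [0.3, -0.3, -0.6]
gripper_width: 17.6
gripper_force: 30.0
```

Call:
apply_moves(delta_pos=[[0.05,0.3,0],[0.1,0.6,0],[0.188,0.9,-0.1],[0.188,0.995,-0.2],[0.188,0.995,-0.2],[0.188,0.995,-0.2],[0.188,0.995,-0.2]], rot=[[0,0,0.06],[0,0,0.06],[0,0,0.06],[0,0,0.06],[0,0,0.06],[0,0,0.06],[0,0,0.06]], hand=[0,0,0,0,0,0,0])

```text
time_s: 12.98
ee_pos: [491.3, 6.6, 99.8]
ee_rot: [-180.0, 0.0, 103.3]
force: [0.1, -0.9, -1.4]
gripper_width: 18.0
gripper_force: 30.0
```

```bash
python3 - <<'E'
from h import *
f,ee=snap('wrist'); s=env.state(); print(ee,s['time_s'],s['gripper_width'])
cv2.imwrite('pics/w6.png',cv2.resize(f['pixels'][90:280,150:450,::-1],None,fx=2.6,fy=2.6,interpolation=cv2.INTER_CUBIC))
E
```

```text
(array([491.33476484,   6.55011167,  99.82787413]), array([-1.79966669e+02,  2.35632033e-02,  1.03267422e+02])) 13.0333 17.64944048490982
```

View pics/w6.png

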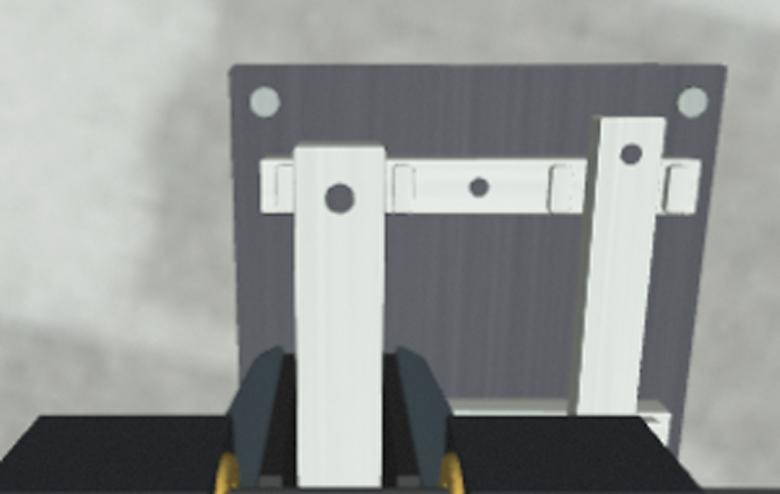

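The far bar lies in its notch, between lugs at about columns 588 and 665 of the crop. The held bar hangs between the lugs at columns 293 and 395.

```bash
python3 - <<'E'
from h import *
from scipy.optimize import least_squares
f,ee=snap('wrist'); c=lambda x,y:(150+x/2.6,90+y/2.6)
pts=[((0,40,22),c(479,187)),((-65,65,10),c(265,102)),((65,65,10),c(692,102)),((-75,75,10),c(230,66)),((75,75,10),c(727,66)),((65,40,28),c(699,186)),((-65,40,28),c(260,186)),((54,40,28),c(667,186)),((-20,40,28),c(413,186)),((20,40,28),c(549,186))]
O=lambda p,X:np.array([p[0]+np.cos(p[2])*X[0]-np.sin(p[2])*X[1],p[1]+np.sin(p[2])*X[0]+np.cos(p[2])*X[1],X[2]])
fun=lambda p:np.concatenate([proj(f,O(p,X),ee)-np.array(px) for X,px in pts])
r=least_squares(fun,[530,17,np.radians(13.4)],x_scale=[1,1,.01]); p=r.x
print(p[:2],np.degrees(p[2]),r.fun.round(1)); print([O(p,X).round(1) for X in [(-40,0,28),(40,0,28),(0,-120,72)]])
def inv(w): d=np.array(w[:2])-p[:2]; k,s=np.cos(p[2]),np.sin(p[2]); return np.round([k*d[0]+s*d[1],-s*d[0]+k*d[1]],1)
print('far bar: hole,end', inv(at_z(f,c(631,154),34,ee)), inv(at_z(f,c(634,117),34,ee)))
print('held: hole,end', inv(at_z(f,c(340,198),107,ee)), inv(at_z(f,c(340,145),107,ee)),'tcp',inv(ee[0]))
E
```

```text
[531.45682936  15.9260766 ] 13.152495476209735 [-0.5 -0.3 -1.3 -1.6 -0.4 -1.6 -0.9 -0.9  0.7 -1.   2.6  1.2 -0.7  1.
  0.2  1.2 -0.2  1.2  0.3  1.2]
[array([492.5,   6.8,  28. ]), array([570.4,  25. ,  28. ]), array([ 558.8, -100.9,   72. ])]
far bar: hole,end [40.4 50.8] [40.2 60.9]
held: hole,end [-41.1  49.8] [-41.2  60.1] tcp [-41.   -0.3]
```

Call:
apply_moves(delta_pos=[[0.008,0.004,-0.25],[0.008,0.004,-0.45],[0.008,0.004,-0.55],[0.008,0.004,-0.58],[0.008,0.004,-0.6],[0.008,0.004,-0.613],[0.008,0.004,-0.613],[0.008,0.004,-0.613]], rot=[[0,0,0],[0,0,0],[0,0,0],[0,0,0],[0,0,0],[0,0,0],[0,0,0],[0,0,0]], hand=[0,0,0,0,0,0,0,0])

```text
time_s: 13.75
ee_pos: [493.3, 7.6, 27.3]
ee_rot: [179.9, 0.0, 103.3]
force: [0.0, -0.0, -0.3]
gripper_width: 17.6
gripper_force: 30.0
```

Call:
apply_moves(delta_pos=[[0,0,0],[0,0,0],[0,0,0],[0,0,0],[0,0,0.2],[0,0,0.5],[0,0,0.85],[0,0,1],[0,0,1]], rot=[[0,0,0],[0,0,0],[0,0,0],[0,0,0],[0,0,0],[0,0,0],[0,0,0],[0,0,0],[0,0,0]], hand=[0.45,0.45,0.45,0.45,0.45,0.45,0.45,0.45,0.45])

```text
time_s: 14.5
ee_pos: [495.8, 7.9, 151.4]
ee_rot: [179.4, 0.1, 103.3]
force: [0.0, 0.0, 0.9]
gripper_width: 40.9
gripper_force: 0.0
```

Call:
apply_moves(delta_pos=[[0.05,-0.1,0],[0.15,-0.3,0],[0.3,-0.5,0],[0.45,-0.7,0],[0.552,-0.905,0],[0.552,-0.905,-0.1],[0.552,-0.905,-0.15],[0.552,-0.905,-0.15],[0.552,-0.905,-0.15],[0.552,-0.905,-0.15]], rot=[[0,0,-0.838],[0,0,-0.838],[0,0,-0.838],[0,0,-0.838],[0,0,-0.838],[0,0,-0.838],[0,0,-0.838],[0,0,-0.838],[0,0,-0.838],[0,0,-0.838]], hand=[0.6,0.6,0.6,0.6,0.6,0.6,0.6,0.6,0.6,0.6])

```text
time_s: 15.33
ee_pos: [557.9, -100.7, 126.9]
ee_rot: [-179.9, 0.1, 31.3]
force: [-0.1, 0.4, 0.7]
gripper_width: 54.7
gripper_force: 0.0
```

Call:
apply_moves(delta_pos=[[0,0,0],[0,0,0],[0,0,0]], rot=[[0,0,0],[0,0,0],[0,0,0]], hand=[0.6,0.6,0.6])

```text
time_s: 15.58
ee_pos: [558.4, -100.6, 127.9]
ee_rot: [-180.0, 0.0, 31.8]
force: [0.3, 0.9, 0.7]
gripper_width: 54.9
gripper_force: 0.0
```

```bash
python3 - <<'E'
from h import *
f,ee=snap('wrist'); s=env.state(); print(ee,s['time_s'],s['qpos'].round(1))
look(f,ee,dict(knob=46,knob_grip=72,dial=36,clamp_end=40),False)
r=spotter.trace(f,'knob')
if r:
    ys,xs=np.nonzero(r[0]['mask']); P=np.array([at_z(f,(x,y),86,ee)[:2] for x,y in zip(xs,ys)],np.float32); print(r[0]['score'],r[0]['box'],cv2.minAreaRect(P))
cv2.imwrite('pics/w7.png',f['pixels'][:,:,::-1])
f,ee=snap('top'); look(f,ee,{},True)
f,ee=snap('scene'); look(f,ee,{},True)
E
```

```text
(array([ 558.39068426, -100.64847685,  127.85164702]), array([-1.79961839e+02,  4.46510472e-02,  3.18270007e+01])) 15.6333 [-11.4  21.5  98.   -0.   60.5  46.8]
knob 0.65 [282. 210.] [ 558.7 -102.    46. ]
knob_grip 0.75 [284. 218.] [ 560.7 -102.6   72. ]
knob_grip 0.2 [153. 108.] [580.3  13.4  72. ]
dial 0.95 [281. 205.] [ 559.9 -101.2   36. ]
clamp_end 0.72 [283.  48.] [663.  -38.5  40. ]
0.73 [278.4, 219.8, 19.9, 72.7] ((562.0230102539062, -99.08097839355469), (50.89350891113281, 13.496590614318848), 31.42324447631836)
bar 0.91 [255. 199.  41.  10.] ((569.3892822265625, 39.505035400390625), (21.718568801879883, 98.04751586914062), 12.459738731384277)
bar 0.67 [254. 231.  33.  11.] ((486.7444152832031, 36.47957992553711), (25.104103088378906, 70.63414001464844), 11.297225952148438)
bar 0.85 [261. 208.  49.  19.] ((586.7174682617188, 40.474220275878906), (35.00822067260742, 130.15277099609375), 13.393205642700195)
bar 0.69 [247. 226.  54.  17.] ((507.39239501953125, 21.615787506103516), (35.47865676879883, 129.98016357421875), 11.259271621704102)
```

View pics/w7.png

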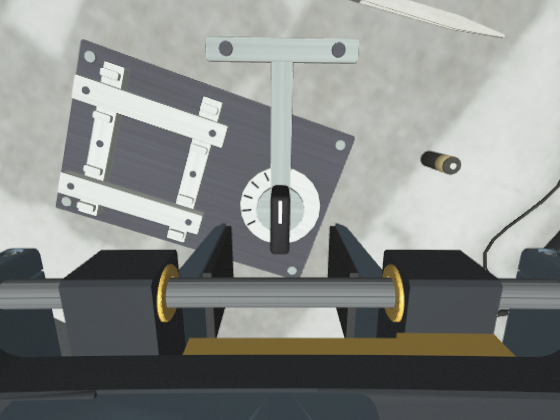

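Both bars sit in their notches, (90..225, 75..140) and (65..200, 180..230). The knob is centred between the fingers at about (281,220), aligned with the tool. Gripping the knob now.

Call:
apply_moves(delta_pos=[[0,0,-0.2],[0,0,-0.4],[0,0,-0.55],[0,0,-0.625],[0,0,-0.625],[0,0,-0.625],[0,0,-0.625],[0,0,-0.625],[0,0,-0.625],[0,0,-0.625]], rot=[[0,0,0],[0,0,0],[0,0,0],[0,0,0],[0,0,0],[0,0,0],[0,0,0],[0,0,0],[0,0,0],[0,0,0]], hand=[0.6,0.6,0.6,0.6,0.6,0,0,0,0,0], newtons=45)

```text
time_s: 16.92
ee_pos: [559.2, -100.9, 54.3]
ee_rot: [179.9, -0.1, 31.7]
force: [1.0, -0.7, -0.2]
gripper_width: 24.2
gripper_force: 0.0
```

Call:
apply_moves(delta_pos=[[0,0,0],[0,0,0],[0,0,0],[0,0,0],[0,0,0],[0,0,0]], rot=[[0,0,0],[0,0,0],[0,0,0],[0,0,0],[0,0,0],[0,0,0]], hand=[0,0,0,0,0,0])

```text
time_s: 17.42
ee_pos: [558.5, -100.2, 53.8]
ee_rot: [-179.9, -0.0, 31.7]
force: [-3.1, 4.1, 5.5]
gripper_width: 14.2
gripper_force: 45.0
```

Call:
apply_moves(delta_pos=[[0,0,0],[0,0,0],[0,0,0],[0,0,0],[0,0,0],[0,0,0],[0,0,0],[0,0,0],[0,0,0],[0,0,0]], rot=[[0,0,0.03],[0,0,0.07],[0,0,0.11],[0,0,0.15],[0,0,0.19],[0,0,0.23],[0,0,0.27],[0,0,0.31],[0,0,0.35],[0,0,0.38]], hand=[0,0,0,0,0,0,0,0,0,0])

```text
time_s: 18.25
ee_pos: [558.5, -100.2, 53.8]
ee_rot: [-180.0, -0.0, 64.5]
force: [-1.8, 3.3, 5.5]
gripper_width: 13.8
gripper_force: 45.0
```

Call:
apply_moves(delta_pos=[[0,0,0],[0,0,0],[0,0,0],[0,0,0],[0,0,0],[0,0,0],[0,0,0],[0,0,0],[0,0,0],[0,0,0]], rot=[[0,0,0.04],[0,0,0.08],[0,0,0.12],[0,0,0.16],[0,0,0.2],[0,0,0.24],[0,0,0.28],[0,0,0.32],[0,0,0.36],[0,0,0.38]], hand=[0,0,0,0,0,0,0,0,0,0])

```text
time_s: 19.08
ee_pos: [558.6, -100.2, 53.8]
ee_rot: [-180.0, -0.0, 97.1]
force: [-2.3, 4.4, 5.7]
gripper_width: 13.7
gripper_force: 45.0
```

Call:
apply_moves(delta_pos=[[0,0,0],[0,0,0],[0,0,0],[0,0,0],[0,0,0],[0,0,0],[0,0,0],[0,0,0]], rot=[[0,0,0.03],[0,0,0.06],[0,0,0.078],[0,0,0.078],[0,0,0.078],[0,0,0.078],[0,0,0.078],[0,0,0.078]], hand=[0,0,0,0,0,0,0,0])

```text
time_s: 19.75
ee_pos: [558.6, -100.2, 53.8]
ee_rot: [180.0, -0.0, 103.7]
force: [-1.5, 4.1, 6.0]
gripper_width: 13.9
gripper_force: 45.0
```

```bash
python3 - <<'E'
from h import *
f,ee=snap('wrist'); s=env.state(); print(ee,s['time_s'],s['gripper_width'],s['gripper_force'],s['torque'],s['force'])
cv2.imwrite('pics/w8.png',f['pixels'][:,:,::-1])
look(f,ee,dict(clamp_end=40),False)
E
```

```text
(array([ 558.58814649, -100.22640705,   53.80913229]), array([ 1.79996386e+02, -4.70223726e-02,  1.03674422e+02])) 19.8 13.774918328498167 45.00054717063904 [ 0.47979044  0.48563329 -0.13719913] [-1.84762608  3.43418458  5.52145209]
clamp_end 0.88 [280.  23.] [529.7  16.8  40. ]
```

View pics/w8.png

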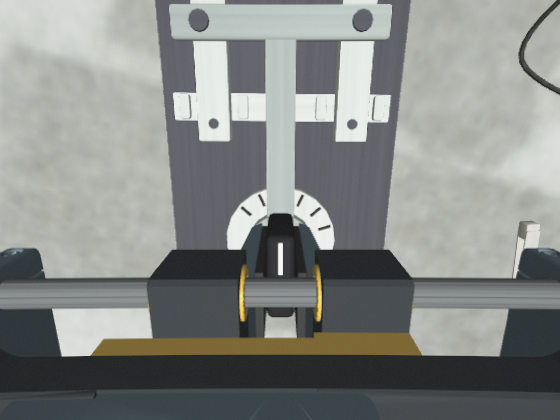

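The arm stands along the fixture's +y, with its crossbar at (280,22) over both bars and the knob still gripped. It has turned exactly 72° from home, so I'm handing the job in.

```bash
python3 -c "
from workcell import env
print(env.job_done())"
```

```text
the job is handed in; nothing more can be done
None
```

Both bars lie in their notches and are let go. The clamp is turned 72° anticlockwise to the third stop, with the knob still gripped. I handed the job in just after 19.8 s; no verdict was returned.

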